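# Load the analyser tray in reverse order

## Robot

A 6-joint arm with a two-finger parallel gripper is mounted at the origin on the work surface. World frame = base frame: x ahead of the robot, y to its left, z up, the work surface at z = 0. Lengths are in mm, angles in rad, forces in N, time in s.
With the tool pointing down it reaches from about 350 to 975 mm from the base axis. Payload 7.1 kg.
Tool frame: the origin (TCP) lies at the very end of the fingers, on their centre line; the grasp point (between the pads) lies ctrl.hold_point_z behind it (ctrl.hold_point_z is the distance from the TCP to the grasp point, in mm); z points along the fingers, y is the line along which they close (so a half turn about z gives the same grasp; the last joint's range is limited). The gripper opens to 88 mm and grips with 3 to 60 N. Pads are 20 mm wide; open, the fingers measure 115 mm over their backs; the gripper's body (75 mm by 178 mm) begins 61 mm behind the grasp point.
Start: joints at [1.249, 0.423, 1.63, -0, 1.089, -0.019], TCP at [186.339, 596.559, 190.375] pointing down, gripper open.
Joint ranges: [-3, 3], [-0.9, 2.11], [0.09, 2.58], [-1.31, 4.45], [0.11, 2.69], [-2.54, 2.54]. Speed limits (rad/s): [2.39, 2.39, 3.01, 3.14, 3.14, 3.14].

## Interface

Orientations are given as a rotation vector (axis times angle).
In Python, from workcell import ctrl gives the robot as it stands. The module is installed in compiled form; this text tells all that it offers.
- The arm moves only by the shell command python3 -m creep 'ROWS'. ROWS is JSON, a list of rows, each an object with "translation": the shift along the tool's x, y, z in mm, a list of three; "angular": the turn, a rotation vector about the tool's x, y, z in rad, a list of three; "jaw": the opening, from 0 (shut) to 1 (fully open). A call has exactly 8 rows; each row is the pose to reach, as a shift and turn from the pose commanded when the call began, along the tool's axes at that moment; what a row does not reach only later rows make up. A row lasts 1/8 s, in which the tool goes at most 62.5 mm and 10.7 degrees, less where a joint would pass 70% of its speed; a pose out of reach is approached as far as the arm can. A call with a gripper value outside its range is refused whole. The fingers move at their own pace and stop on an object; the grip force is fixed at half the most. Time passes only in rows, so rows that repeat a pose let the fingers close, or fill a call up. It gives the time, the measured TCP pose, the force, the opening and the grip force at its end, in the units of the state.
- ctrl.get_obs(): the state, without advancing time (a new reading comes with each control period).
- ctrl.get_image(name): name is "scene" or "top"; returns the picture (400x640x3 uint8, red, green, blue); there is no depth.
- ctrl.camera_info(name): a dict with "camera_matrix" (3x3 intrinsics, pixels), "world_from_camera" (4x4, takes a point from camera to world coordinates). Camera axes: x right, y up, looking along -z (the intrinsics and any distortion apply to the point x, -y, -z); pixel columns grow to the right and rows downward; lengths in mm; the calibration is good to about 2 mm. A picture is of the moment at which its call begins. camera_info takes no time and is no camera call.
- ctrl.close_job(): hands the job in; it is judged then, once.
Trained networks look in the newest picture that a camera, given by its name, has taken for a name from the list of things; names that differ only in an ending like _2 or _b are one class to them, and where a whole thing is asked for, a point or a joint stands for the part that bears it (a point fixed in the world has none). Each returns a list of dicts, best first, with "score" (0 to 1); they miss things now and then, are a little off and sometimes report something else, mostly with a low value. They report only what shows in the picture. A call takes as long as a camera call. They do not tell look-alikes from the thing itself.
- ctrl.look_for(camera, label): "rect" ([left, top, right, bottom] in pixels, round what is visible of it).
The state is a dict: "t": time; "qpos": joint angles; "qvel": joint speeds; "joint_torque": joint torques, N m; "ee_pos": TCP position; "orientation": TCP orientation; "ft_force": force on the tool from outside, world axes, zero at the start; "moment": the same for the moment, N m; "width": finger opening in mm; "grasp_force": force on a finger pad.
Only numpy, scipy, OpenCV 4.12 (cv2) and the standard library are available. Lean on these libraries where they do the work, as an engineer would, in place of code of your own. Each camera call takes 0.05 s, during which the arm holds its last target. There are 200 camera calls.

## Task

Move the four samples from the white rack into the four wells of the dark analyser tray, one in each well, in reverse order: the sample at the left end of the rack goes into the tray's right-end well, the next one into the next well, and so on, so that the row is mirrored. Keep each sample upright and set it down on the floor of its well rather than dropping it; at the end all four stand free in the tray.

Things in the scene. Friction and masses are not known exactly. Their poses are not given: they have to be found in the camera images.
- vial_mid (a point): tall slim sample vial: white cylinder 26 mm across with a grey cap 29 mm across (cap from 58 to 74 mm above its foot), 74 mm tall overall, about 40 g. This point lies on its axis, half-way up (37 mm above its foot); z points up. It starts upright in its carrier in the white rack, up to 5 mm off the carrier's centre.
- pot_mid (a point): low wide sample pot, all white: 38 mm across, lid 41 mm across (the top 12 mm), 46 mm tall overall, about 50 g. This point lies on its axis, half-way up (23 mm above its foot); z points up. It starts upright in its carrier in the white rack, up to 5 mm off the carrier's centre.
- square_mid (a point): square white bottle: body 30 x 30 mm and 50 mm tall (its sides face its x and y axes), with a grey round cap 20 mm across on top, 63 mm tall overall, about 60 g. This point lies on its axis, half-way up (31.5 mm above its foot); z points up. It starts upright in its carrier in the white rack, up to 5 mm off the carrier's centre.
- dropper_mid (a point): round amber-glass dropper bottle: 34 mm across up to 46 mm above its foot, then a shoulder to a narrow black rubber bulb, 84 mm tall overall, about 60 g. This point lies on its axis, half-way up (42 mm above its foot); z points up. It starts upright in its carrier in the white rack, up to 5 mm off the carrier's centre.
- carrier_vial: the fixed light-grey square cup of the rack in which the vial stands at the start: 62 x 62 mm, 16 mm tall, walls 3 mm, floor 3 mm thick. Origin: centre of its underside, on the rack's 6 mm base plate (so the vial's foot starts 9 mm above the table and the cup's rim is 22 mm above it); y runs along the row. It never moves.
- carrier_pot: the fixed light-grey square cup of the rack in which the pot stands at the start: 62 x 62 mm, 16 mm tall, walls 3 mm, floor 3 mm thick. Origin: centre of its underside, on the rack's 6 mm base plate (so the pot's foot starts 9 mm above the table and the cup's rim is 22 mm above it); y runs along the row. It never moves.
- carrier_square: the fixed light-grey square cup of the rack in which the square bottle stands at the start: 62 x 62 mm, 16 mm tall, walls 3 mm, floor 3 mm thick. Origin: centre of its underside, on the rack's 6 mm base plate (so the square bottle's foot starts 9 mm above the table and the cup's rim is 22 mm above it); y runs along the row. It never moves.
- carrier_dropper: the fixed light-grey square cup of the rack in which the dropper bottle stands at the start: 62 x 62 mm, 16 mm tall, walls 3 mm, floor 3 mm thick. Origin: centre of its underside, on the rack's 6 mm base plate (so the dropper bottle's foot starts 9 mm above the table and the cup's rim is 22 mm above it); y runs along the row. It never moves.
- rack: fixed white and light-grey rack lying on the table, 64 x 270 mm, that carries the four light-grey carriers in one row along its y axis, at y = -96, -32, +32 and +96 mm (which carrier is where changes). Origin: centre of its underside, on the table; y runs to the robot's left within about 0.4 rad. It may be to the left or the right of the robot's centre line.
- tray: fixed dark analyser loading tray lying on the table, 64 x 244 mm, with four empty square wells in one row along its y axis, centred at x = 0, y = -90, -30, +30 and +90 mm. Each well is 56 x 56 mm inside, its floor 6 mm and its rim 18 mm above the table; walls 4 mm. Origin: centre of its underside, on the table; y runs to the robot's left within about 0.4 rad. It is on the other side from the rack.
There are look-alikes about, which are no part of the job. What is shaped like the part that bears dropper_mid but blue or purple is not meant.

How it is judged (in metres and radians):
At the end, for the whole second after the job is handed in: Each sample stands upright (within 0.12 rad) and at rest on the floor of its tray well (height within 4 mm, within 17 mm of the well's centre along x and along y), in mirrored order: the one that began in the rack at y = -96, -32, +32 or +96 mm is in the well at y = +90, +30, -30 or -90 mm (x of vial_mid in the frame of tray between -0.017 and 0.017 m and height (world z) of vial_mid between 0.039 and 0.047 m and angle between each of vial_mid, pot_mid, square_mid, dropper_mid's own z axis and vertical below 0.12 rad and linear speed of each of vial, pot, square, dropper below 0.02 m/s and ((y of carrier_vial in the frame of rack between -0.111 and -0.081 m and y of vial_mid in the frame of tray between 0.073 and 0.107 m) or (y of carrier_vial in the frame of rack between -0.047 and -0.017 m and y of vial_mid in the frame of tray between 0.013 and 0.047 m) or (y of carrier_vial in the frame of rack between 0.017 and 0.047 m and y of vial_mid in the frame of tray between -0.047 and -0.013 m) or (y of carrier_vial in the frame of rack between 0.081 and 0.111 m and y of vial_mid in the frame of tray between -0.107 and -0.073 m)) and x of pot_mid in the frame of tray between -0.017 and 0.017 m and height (world z) of pot_mid between 0.025 and 0.033 m and ((y of carrier_pot in the frame of rack between -0.111 and -0.081 m and y of pot_mid in the frame of tray between 0.073 and 0.107 m) or (y of carrier_pot in the frame of rack between -0.047 and -0.017 m and y of pot_mid in the frame of tray between 0.013 and 0.047 m) or (y of carrier_pot in the frame of rack between 0.017 and 0.047 m and y of pot_mid in the frame of tray between -0.047 and -0.013 m) or (y of carrier_pot in the frame of rack between 0.081 and 0.111 m and y of pot_mid in the frame of tray between -0.107 and -0.073 m)) and x of square_mid in the frame of tray between -0.017 and 0.017 m and height (world z) of square_mid between 0.0335 and 0.0415 m and ((y of carrier_square in the frame of rack between -0.111 and -0.081 m and y of square_mid in the frame of tray between 0.073 and 0.107 m) or (y of carrier_square in the frame of rack between -0.047 and -0.017 m and y of square_mid in the frame of tray between 0.013 and 0.047 m) or (y of carrier_square in the frame of rack between 0.017 and 0.047 m and y of square_mid in the frame of tray between -0.047 and -0.013 m) or (y of carrier_square in the frame of rack between 0.081 and 0.111 m and y of square_mid in the frame of tray between -0.107 and -0.073 m)) and x of dropper_mid in the frame of tray between -0.017 and 0.017 m and height (world z) of dropper_mid between 0.044 and 0.052 m and ((y of carrier_dropper in the frame of rack between -0.111 and -0.081 m and y of dropper_mid in the frame of tray between 0.073 and 0.107 m) or (y of carrier_dropper in the frame of rack between -0.047 and -0.017 m and y of dropper_mid in the frame of tray between 0.013 and 0.047 m) or (y of carrier_dropper in the frame of rack between 0.017 and 0.047 m and y of dropper_mid in the frame of tray between -0.047 and -0.013 m) or (y of carrier_dropper in the frame of rack between 0.081 and 0.111 m and y of dropper_mid in the frame of tray between -0.107 and -0.073 m))); the robot touches nothing.
It fails at once if a sample is tipped over (more than 0.9 rad) (angle between any of vial_mid, pot_mid, square_mid, dropper_mid's own z axis and vertical above 0.9 rad).
It fails at once if a sample is dropped instead of set down (it falls faster than 0.7 m/s, more than 60 mm from the grasp) ((distance between the grasp point and vial_mid above 0.06 m and linear speed of vial above 0.7 m/s) or (distance between the grasp point and pot_mid above 0.06 m and linear speed of pot above 0.7 m/s) or (distance between the grasp point and square_mid above 0.06 m and linear speed of square above 0.7 m/s) or (distance between the grasp point and dropper_mid above 0.06 m and linear speed of dropper above 0.7 m/s)).
It also fails if it takes over 112 s, if anything falls off the work surface, if the arm or the gripper's body presses on something with over 40 N, if the wrist force passes 120 N, or if a joint passes its speed limit or range.

## Working session

There is one attempt and no reset: what is moved stays moved. The work goes in short steps, Python scripts to look and compute and a shell command to move; the robot and the scene stay as the last step left them, time stands still between calls to the robot, and variables do not carry over. Pictures are saved under pics/ and viewed, at most 14 in all, crops included, and the job is handed in when it is done.

```bash
mkdir -p pics
python3 - <<'E'
from workcell import ctrl
import cv2,numpy as np
np.set_printoptions(precision=3,suppress=True)
o=ctrl.get_obs();print({k:np.round(o[k],3) for k in('t','ee_pos','orientation','width')},ctrl.hold_point_z)
for n in('top','scene'):
    cv2.imwrite(f'pics/{n}0.png',ctrl.get_image(n)[:,:,::-1]);c=ctrl.camera_info(n)
    print(n,c)
    for l in('vial_mid','pot_mid','square_mid','dropper_mid','rack','tray'):
        print(l,[(np.round(d['rect'],1).tolist(),round(d['score'],2)) for d in ctrl.look_for(n,l)])
E
```

```text
{'t': np.float64(0.0), 'ee_pos': array([186.147, 595.998, 189.607]), 'orientation': array([-0.474, -3.105,  0.002]), 'width': np.float64(87.927)} 18.700000000000003
top {'camera_matrix': array([[394.501,   0.   , 312.6  ],
       [  0.   , 394.501, 201.106],
       [  0.   ,   0.   ,   1.   ]]), 'world_from_camera': array([[   0.138,    0.969,   -0.206,  359.573],
       [  -0.99 ,    0.135,   -0.025,    9.219],
       [   0.003,    0.208,    0.978, 1036.635],
       [   0.   ,    0.   ,    0.   ,    1.   ]])}
vial_mid []
pot_mid [([187.4, 191.5, 223.1, 226.2], 0.73), ([239.8, 222.1, 256.3, 235.9], 0.6)]
square_mid [([195.5, 199.9, 213.5, 215.9], 0.61)]
dropper_mid [([189.1, 163.0, 205.3, 177.7], 0.6), ([219.4, 157.7, 235.6, 175.2], 0.58), ([217.0, 212.2, 236.0, 225.1], 0.48)]
rack [([197.0, 197.3, 286.8, 259.7], 0.63), ([240.4, 219.3, 254.5, 235.9], 0.58), ([191.3, 198.3, 214.9, 216.7], 0.3)]
tray [([342.6, 217.4, 440.5, 261.2], 0.92)]
scene {'camera_matrix': array([[505.286,   0.   , 328.615],
       [  0.   , 505.286, 197.431],
       [  0.   ,   0.   ,   1.   ]]), 'world_from_camera': array([[   0.167,   -0.545,    0.821, 1594.176],
       [   0.986,    0.109,   -0.128, -161.77 ],
       [  -0.019,    0.831,    0.556,  753.649],
       [   0.   ,    0.   ,    0.   ,    1.   ]])}
vial_mid [([366.3, 155.3, 376.6, 183.5], 0.55)]
pot_mid [([387.7, 167.5, 402.0, 184.1], 0.59)]
square_mid [([435.8, 169.3, 450.1, 192.2], 0.7)]
dropper_mid [([463.1, 186.9, 479.5, 215.5], 0.76), ([409.7, 158.9, 425.8, 190.9], 0.75), ([436.1, 194.9, 453.1, 226.3], 0.66)]
rack [([355.0, 179.4, 410.4, 194.2], 0.56)]
tray [([207.6, 196.0, 303.4, 219.1], 0.62)]
```

View pics/top0.png

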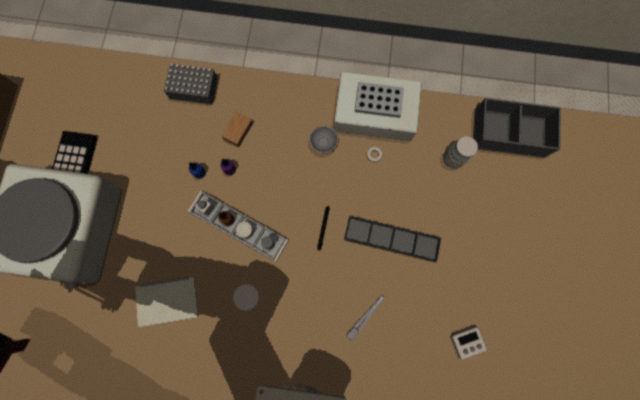

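View pics/scene0.png

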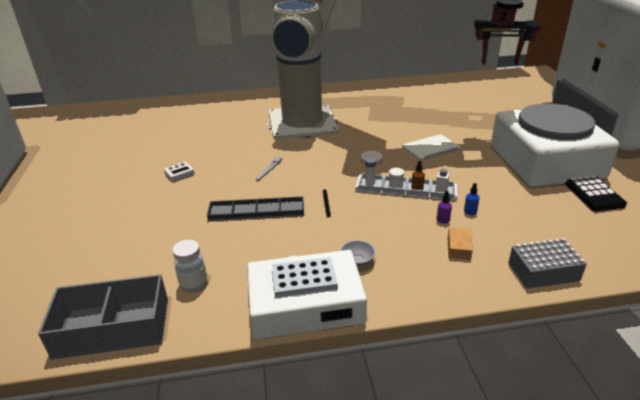

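The top view shows the rack at (238,225). From left to right it holds the square (205,203), dropper (227,217), pot (244,231) and vial (269,240). The blue (197,170) and purple (228,166) droppers are look-alikes. The tray is at (392,239). Next I'll take close crops.

```bash
cat > h.py <<'E'
from workcell import ctrl
import numpy as np,cv2
def cam(n):
    c=ctrl.camera_info(n);return np.array(c['camera_matrix']),np.array(c['world_from_camera'])
def proj(n,P):
    K,T=cam(n);p=(np.atleast_2d(P)-T[:3,3])@T[:3,:3];p=p*[1,-1,-1];q=p@K.T;return q[:,:2]/q[:,2:]
def ray(n,u,v,z):
    K,T=cam(n);d=np.linalg.inv(K)@[u,v,1];d=T[:3,:3]@(d*[1,-1,-1]);o=T[:3,3];return o+d*(z-o[2])/d[2]
E
python3 - <<'E'
from h import *
a=cv2.imread('pics/top0.png');b=cv2.imread('pics/scene0.png')
g=lambda i:np.clip(255*(i/255.)**.6,0,255).astype('uint8')
c1=cv2.resize(g(a[185:265,180:300]),None,fx=5,fy=5,interpolation=2)
c2=cv2.resize(g(a[205:270,335:455]),None,fx=5,fy=5,interpolation=2)
c3=cv2.resize(g(b[145:205,345:465]),None,fx=5,fy=4.5,interpolation=2)
cv2.imwrite('pics/c1.png',c1);cv2.imwrite('pics/c2.png',c2);cv2.imwrite('pics/c3.png',cv2.resize(g(b[145:205,345:465]),None,fx=6,fy=6,interpolation=2))
for p in((205,203),(227,217),(244,231),(269,240)):print(ray('top',*p,40).round())
for p in((352,228),(433,250)):print(ray('top',*p,18).round())
print(ray('top',245,297,40))
E
```

```text
[527. 309.  40.]
[498. 246.  40.]
[469. 197.  40.]
[455. 131.  40.]
[518. -76.  18.]
[ 490. -289.   18.]
[308.53472418 166.36681669  40.        ]
```

View pics/c1.png

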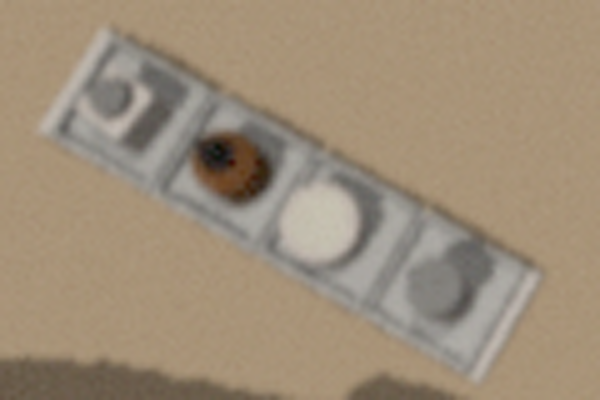

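View pics/c2.png

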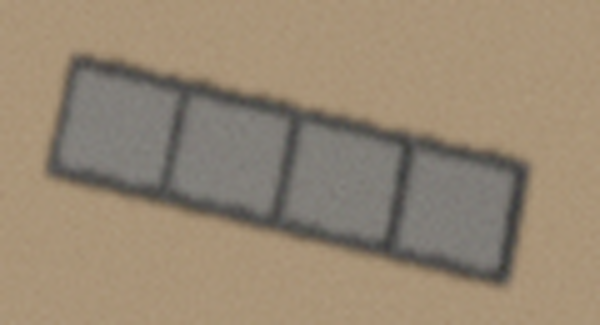

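View pics/c3.png

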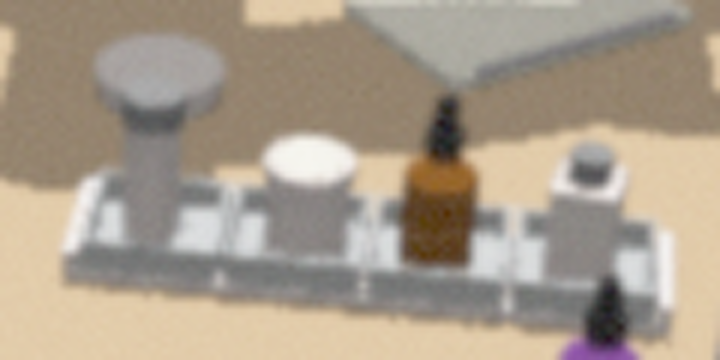

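The crops confirm the order from +y to −y: square, amber dropper, pot, vial. The coloured droppers stand outside the rack. In c1 the rack corners are about (108,30), (542,268), (480,382) and (42,132). The item tops are square cap (111,97), pot lid (322,222) and vial cap (437,285).

```bash
cat >> h.py <<'E'
from scipy.spatial.transform import Rotation as R
def go(x,y,z,psi):
    "shift/turn in tool axes from present pose to TCP x,y,z with tool-y axis at heading psi (mod pi)"
    o=ctrl.get_obs();M=R.from_rotvec(o['orientation']).as_matrix()
    d=M.T@(np.array([x,y,z])-o['ee_pos']);h=np.arctan2(M[1,1],M[0,1])
    a=-((psi-h+np.pi/2)%np.pi-np.pi/2)  # tool z is down
    print('t',o['t'],'pos',np.round(o['ee_pos'],1),'shift',d.round(1),'turn',round(a,3),'q',np.round(o['qpos'],2),'w',round(o['width'],1),'tilt',np.round(M[2,:],3))
E
python3 - <<'E'
from h import *
f=lambda x,y,o,z:ray('top',o[0]+(x+.5)/5-.5,o[1]+(y+.5)/5-.5,z)
def rect(c,o,z):
    P=np.array([f(*p,o,z) for p in c])[:,:2]
    print(P.round(1).tolist(),'sides',[round(float(np.linalg.norm(P[i]-P[i-1])),1) for i in range(4)])
    m=P.mean(0);e=(P[0]+P[3]-P[1]-P[2]);psi=np.arctan2(e[1],e[0]);print('c',m.round(1),'yaw',psi-np.pi/2);return m,psi
o1=(180,185);o2=(335,205)
m,p=rect([(108,30),(542,268),(480,382),(42,132)],o1,6)
for y in(96,32,-32,-96):print('carrier',(m+y*np.array([np.cos(p),np.sin(p)])).round(1))
for n,c,z in(('sq',(111,97),72),('drop',(212,152),92),('dropbody',(235,168),50),('pot',(322,222),55),('vial',(437,285),83)):
    print(n,f(*c,o1,z)[:2].round(1))
m,p=rect([(75,55),(527,162),(508,282),(50,175)],o2,18)
for y in(90,30,-30,-90):print('well',(m+y*np.array([np.cos(p),np.sin(p)])).round(1))
# square body top edges heading
a=[f(*q,o1,59)[:2] for q in((78,105),(125,138),(157,97))]
for i in(0,1):d=a[i]-a[i+1];print('sq edge',np.linalg.norm(d),np.arctan2(d[1],d[0]))
# scene cross-check: c3 scale 6 offset (345,145)
for n,(x,y),z in(('pot',(310,160),55),('sq',(594,158),72),('drop',(447,100),93)):print('scene',n,ray('scene',345+(x+.5)/6-.5,145+(y+.5)/6-.5,z)[:2].round(1))
E
```

```text
[[564.2, 336.1], [469.8, 86.2], [406.9, 109.0], [504.6, 359.9]] sides [64.1, 267.2, 66.9, 269.2]
c [486.4 222.8] yaw -0.3664020028741424
carrier [520.8 312.4]
carrier [497.8 252.7]
carrier [474.9 192.9]
carrier [452.  133.2]
sq [517.5 307. ]
drop [494.3 246.9]
dropbody [493.8 244.5]
pot [472.1 195.1]
vial [446.4 129.5]
[[549.5, -65.6], [526.0, -304.4], [463.0, -299.2], [485.1, -60.2]] sides [64.6, 240.0, 63.2, 240.0]
c [ 505.9 -182.4] yaw -0.09502451264333867
well [514.4 -92.8]
well [ 508.8 -152.5]
well [ 503.1 -212.2]
well [ 497.4 -272. ]
sq edge 29.920177054913786 1.1079252904964285
sq edge 25.84341907602165 2.662304942049876
scene pot [472.  198.5]
scene sq [522.2 310.8]
scene drop [495.7 251.3]
```

```bash
python3 -c "
from h import *
go(519,309,130,-.44)"
```

```text
t 0.7 pos [186.3 596.6 190.4] shift [-403.3 -175.3   60.4] turn -1.434 q [ 1.25  0.42  1.63 -0.    1.09 -0.02] w 87.7 tilt [-0.  0. -1.]
```

```bash
python3 -m creep '[{"translation":[-55,-24,0],"angular":[0,0,0.18],"jaw":1},{"translation":[-110,-48,0],"angular":[0,0,0.36],"jaw":1},{"translation":[-165,-72,0],"angular":[0,0,0.54],"jaw":1},{"translation":[-220,-96,0],"angular":[0,0,0.72],"jaw":1},{"translation":[-275,-120,0],"angular":[0,0,0.90],"jaw":1},{"translation":[-330,-144,10],"angular":[0,0,1.08],"jaw":1},{"translation":[-370,-161,30],"angular":[0,0,1.26],"jaw":1},{"translation":[-403,-175,55],"angular":[0,0,1.44],"jaw":1}]'; python3 -c "
from h import *
go(519,309,30,-.44)"
```

```text
t: 1.7
ee_pos: [520.7, 308.2, 135.5]
orientation: [2.411, 2.014, 0.003]
ft_force: [0.5, 0.0, -0.4]
width: 87.9
grasp_force: 0.0
t 1.7 pos [520.7 308.2 135.5] shift [  0.4  -2.  105.5] turn 0.261 q [ 0.51  0.46  1.72 -0.    0.96  0.69] w 87.9 tilt [ 0.001  0.001 -1.   ]
```

```bash
python3 -m creep '[{"translation":[0,0,0],"angular":[0,0,0.14],"jaw":1},{"translation":[0,-1,10],"angular":[0,0,0.26],"jaw":1},{"translation":[0,-2,40],"angular":[0,0,0.26],"jaw":1},{"translation":[0,-2,75],"angular":[0,0,0.26],"jaw":1},{"translation":[0,-2,100],"angular":[0,0,0.26],"jaw":1},{"translation":[0,-2,107],"angular":[0,0,0.26],"jaw":1},{"translation":[0,-2,107],"angular":[0,0,0.26],"jaw":0.7},{"translation":[0,-2,107],"angular":[0,0,0.26],"jaw":0.7}]'; python3 -c "
from h import *
go(519,309,28,-.44)
im=ctrl.get_image('scene');import cv2
c=im[100:230,340:500,::-1];cv2.imwrite('pics/g1.png',cv2.resize(c,None,fx=4,fy=4,interpolation=2))"
```

```text
t: 2.7
ee_pos: [517.6, 310.2, 29.5]
orientation: [2.646, 1.694, 0.003]
ft_force: [0.4, 0.2, -0.1]
width: 71.1
grasp_force: 0.0
t 2.7 pos [517.6 310.2  29.5] shift [-0.5  1.7  1.5] turn 0.008 q [ 0.52  0.61  1.77 -0.    0.77  0.95] w 71.1 tilt [ 0.002  0.001 -1.   ]
```

View pics/g1.png

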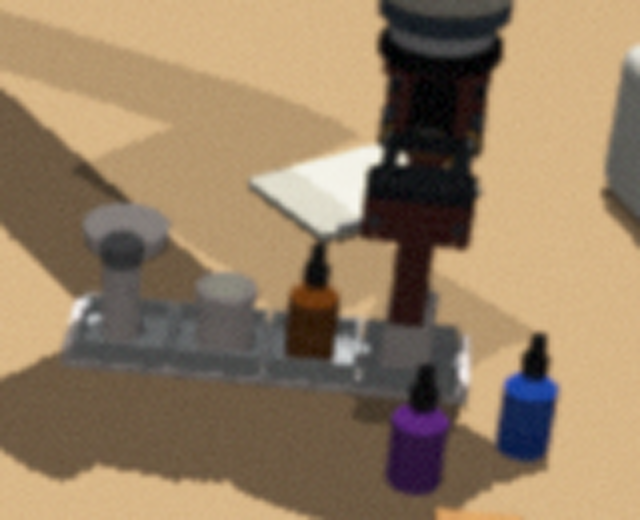

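The gripper straddles the square bottle at (405,310) and is aligned with it. Closing.

```bash
python3 -m creep '[{"translation":[0,0,0],"angular":[0,0,0],"jaw":0.2},{"translation":[0,0,0],"angular":[0,0,0],"jaw":0.2},{"translation":[0,0,0],"angular":[0,0,0],"jaw":0.2},{"translation":[0,0,0],"angular":[0,0,0],"jaw":0.2},{"translation":[0,0,0],"angular":[0,0,0],"jaw":0.2},{"translation":[0,0,0],"angular":[0,0,0],"jaw":0.2},{"translation":[0,0,-10],"angular":[0,0,0],"jaw":0.2},{"translation":[0,0,-30],"angular":[0,0,0],"jaw":0.2}]'; python3 -c "
from h import *
go(497.4,-272,80,-.095)"
```

```text
t: 3.75
ee_pos: [516.3, 309.4, 58.8]
orientation: [-2.646, -1.694, 0.002]
ft_force: [0.7, 0.3, 0.5]
width: 19.1
grasp_force: 29.9
t 3.75 pos [516.3 309.4  58.8] shift [-535.9  226.2  -20.7] turn -0.337 q [ 0.52  0.56  1.76 -0.    0.82  0.95] w 19.1 tilt [-0.001 -0.001 -1.   ]
```

```bash
python3 -c "
from h import *
import cv2
im=ctrl.get_image('scene')
c=im[100:230,340:500,::-1];cv2.imwrite('pics/g2.png',cv2.resize(c,None,fx=4,fy=4,interpolation=2));o=ctrl.get_obs();print(o['width'],o['grasp_force'])"
```

```text
18.903673143954997 29.90643560886383
```

View pics/g2.png

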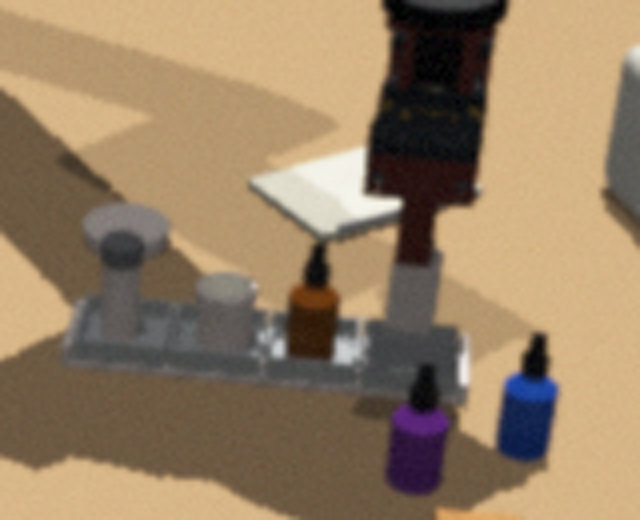

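```bash
python3 -c "
from h import *
for L in ([516,309,59],[530,303,59],[516,309,87],[530,303,87],[516,309,37],[530,303,37]):
    print(L,(proj('scene',L)[0]-[340,100])*4)
import cv2
c=cv2.imread('pics/g2.png')[180:360,320:500];cv2.imwrite('pics/g2b.png',cv2.resize(np.clip(255*(c/255.)**.55,0,255).astype('uint8'),None,fx=3.3,fy=3.3,interpolation=2))
"
```

```text
[516, 309, 59] [406.23838876 296.22285049]
[530, 303, 59] [404.95500443 308.04233948]
[516, 309, 87] [410.74732404 259.38554296]
[530, 303, 87] [409.49104866 270.99947545]
[516, 309, 37] [402.76887611 324.56823511]
[530, 303, 37] [401.46531067 336.54035341]
```

View pics/g2b.png

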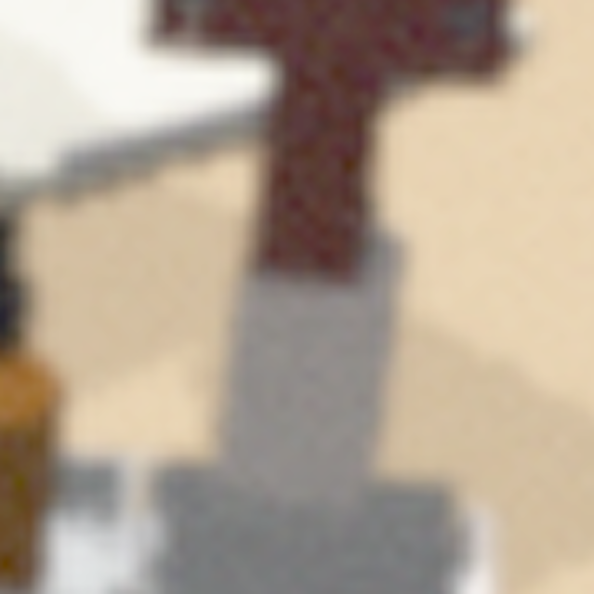

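```bash
python3 -c "
from h import *
import cv2
print('start TCP scene0',proj('scene',[[186,597,190],[186,597,220]]).round(1))
h=-.44;u=np.array([np.cos(h),np.sin(h),0])
P=np.array([516,309.4,58.8])
print('top now',proj('top',[P,P+[0,0,30],P+[0,0,110]]).round(1))
a=cv2.imread('pics/scene0.png')[5:85,455:555]
b=ctrl.get_image('top')[150:250,150:270,::-1]
A=cv2.resize(a,(500,400),interpolation=2);B=cv2.resize(b,(300,250),interpolation=2)
o=np.zeros((400,800,3),'uint8');o[:,:500]=A;o[:250,500:]=B
cv2.imwrite('pics/g3.png',np.clip(255*(o/255.)**.5,0,255).astype('uint8'))
"
```

```text
start TCP scene0 [[497.6  74.4]
 [499.2  64.9]]
top now [[202.2 205.5]
 [198.8 203.1]
 [188.9 195.9]]
```

View pics/g3.png

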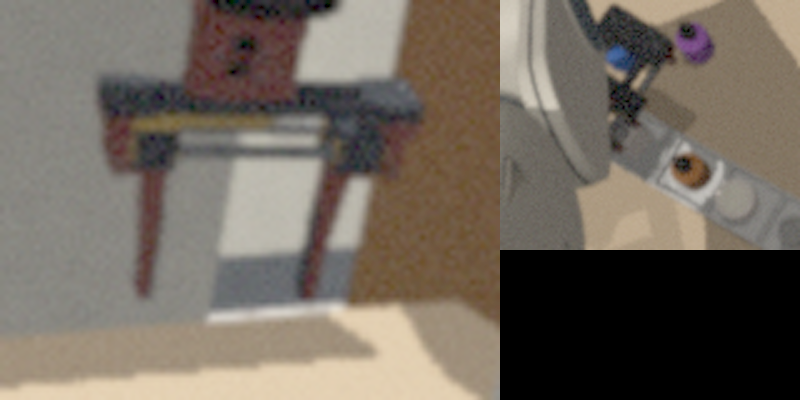

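The fingertips in scene0 at y≈64 match a tip about 30 mm above the reported TCP. The tool therefore ends roughly 30 mm short of what the state says, and the bottle is held by its cap. I'll allow for that from here on. First I lift clear and carry it slowly.

```bash
python3 -m creep '[{"translation":[0,0,-30],"angular":[0,0,0],"jaw":0.2},{"translation":[0,0,-70],"angular":[0,0,0],"jaw":0.2},{"translation":[-10,4,-90],"angular":[0,0,-0.05],"jaw":0.2},{"translation":[-35,15,-90],"angular":[0,0,-0.1],"jaw":0.2},{"translation":[-75,32,-90],"angular":[0,0,-0.15],"jaw":0.2},{"translation":[-115,48,-90],"angular":[0,0,-0.2],"jaw":0.2},{"translation":[-155,65,-90],"angular":[0,0,-0.27],"jaw":0.2},{"translation":[-195,82,-90],"angular":[0,0,-0.337],"jaw":0.2}]'; python3 -c "
from h import *
go(497.4,-272,140,-.095)"
```

```text
t: 4.85
ee_pos: [509.7, 97.0, 148.9]
orientation: [2.321, 2.116, 0.001]
ft_force: [1.0, 0.1, -0.7]
width: 19.1
grasp_force: 29.9
t 4.85 pos [509.7  97.  148.9] shift [-368.5   21.9    8.9] turn 0.002 q [ 0.17  0.32  1.9  -0.    0.92  0.26] w 19.1 tilt [ 0.     0.001 -1.   ]
```

```bash
python3 -m creep '[{"translation":[-50,3,0],"angular":[0,0,0],"jaw":0.2},{"translation":[-105,6,0],"angular":[0,0,0],"jaw":0.2},{"translation":[-160,10,0],"angular":[0,0,0],"jaw":0.2},{"translation":[-215,13,0],"angular":[0,0,0],"jaw":0.2},{"translation":[-270,16,0],"angular":[0,0,0],"jaw":0.2},{"translation":[-320,19,0],"angular":[0,0,0],"jaw":0.2},{"translation":[-355,21,0],"angular":[0,0,0],"jaw":0.2},{"translation":[-368,22,0],"angular":[0,0,0],"jaw":0.2}]'; python3 -c "
from h import *
go(497.4,-272,30,-.095)
import cv2
a=ctrl.get_image('scene')[110:240,180:340,::-1];cv2.imwrite('pics/p1.png',cv2.resize(a,None,fx=4,fy=4,interpolation=2))"
```

```text
t: 5.85
ee_pos: [496.6, -272.0, 148.8]
orientation: [2.326, 2.11, 0.0]
ft_force: [0.4, 0.4, 0.0]
width: 19.3
grasp_force: 29.9
t 5.85 pos [ 496.6 -272.   148.8] shift [  0.2   0.7 118.8] turn -0.002 q [-0.52  0.39  1.79 -0.    0.96 -0.42] w 19.3 tilt [-0.     0.001 -1.   ]
```

View pics/p1.png

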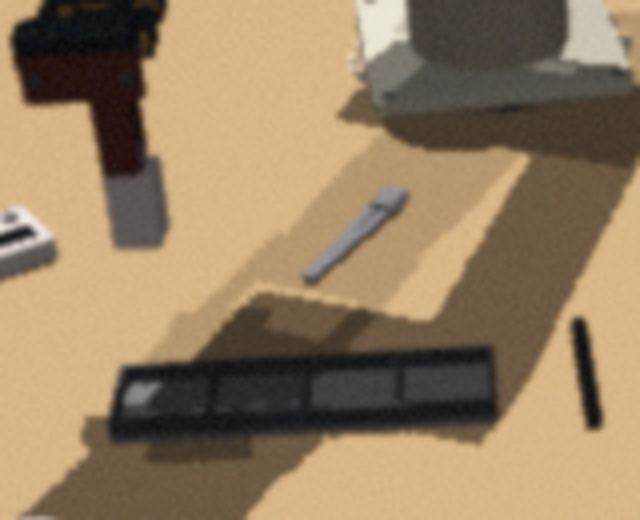

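The bottle hangs upright by its cap at (137,210), with the right-end well below it. Lowering.

```bash
python3 -m creep '[{"translation":[0,0,15],"angular":[0,0,0],"jaw":0.2},{"translation":[-1,0,40],"angular":[0,0,0],"jaw":0.2},{"translation":[-2,0,65],"angular":[0,0,0],"jaw":0.2},{"translation":[-2,0,85],"angular":[0,0,0],"jaw":0.2},{"translation":[-2,0,100],"angular":[0,0,0],"jaw":0.2},{"translation":[-2,0,110],"angular":[0,0,0],"jaw":0.2},{"translation":[-2,0,116],"angular":[0,0,0],"jaw":0.2},{"translation":[-2,0,118],"angular":[0,0,0],"jaw":0.2}]'
python3 -m creep '[{"translation":[0,0,0],"angular":[0,0,0],"jaw":0.2},{"translation":[0,0,0.5],"angular":[0,0,0],"jaw":0.2},{"translation":[0,0,1],"angular":[0,0,0],"jaw":0.2},{"translation":[0,0,1.5],"angular":[0,0,0],"jaw":0.2},{"translation":[0,0,2],"angular":[0,0,0],"jaw":0.2},{"translation":[0,0,2.5],"angular":[0,0,0],"jaw":0.2},{"translation":[0,0,3],"angular":[0,0,0],"jaw":0.2},{"translation":[0,0,3],"angular":[0,0,0],"jaw":0.2}]'
```

```text
t: 6.9
ee_pos: [496.6, -272.1, 30.3]
orientation: [2.324, 2.113, 0.0]
ft_force: [0.2, 0.5, -1.5]
width: 19.2
grasp_force: 29.9
t: 7.9
ee_pos: [496.5, -272.1, 27.3]
orientation: [-2.324, -2.113, 0.0]
ft_force: [-0.7, -0.3, -0.9]
width: 18.8
grasp_force: 29.9
```

```bash
python3 -m creep '[{"translation":[0,0,0.5],"angular":[0,0,0],"jaw":0.2},{"translation":[0,0,1],"angular":[0,0,0],"jaw":0.2},{"translation":[0,0,1],"angular":[0,0,0],"jaw":0.2},{"translation":[0,0,1.5],"angular":[0,0,0],"jaw":0.2},{"translation":[0,0,1.5],"angular":[0,0,0],"jaw":0.2},{"translation":[0,0,2],"angular":[0,0,0],"jaw":0.2},{"translation":[0,0,2],"angular":[0,0,0],"jaw":0.2},{"translation":[0,0,2],"angular":[0,0,0],"jaw":0.2}]'
```

```text
t: 8.9
ee_pos: [496.4, -272.2, 25.4]
orientation: [-2.324, -2.113, 0.0]
ft_force: [1.3, 0.3, -1.4]
width: 18.7
grasp_force: 29.9
```

```bash
python3 -m creep '[{"translation":[0,0,0.5],"angular":[0,0,0],"jaw":0.2},{"translation":[0,0,1],"angular":[0,0,0],"jaw":0.2},{"translation":[0,0,1],"angular":[0,0,0],"jaw":0.2},{"translation":[0,0,1.5],"angular":[0,0,0],"jaw":0.2},{"translation":[0,0,1.5],"angular":[0,0,0],"jaw":0.2},{"translation":[0,0,2],"angular":[0,0,0],"jaw":0.2},{"translation":[0,0,2],"angular":[0,0,0],"jaw":0.2},{"translation":[0,0,2],"angular":[0,0,0],"jaw":0.2}]';  python3 -c "
from h import *
import cv2
a=ctrl.get_image('scene')[150:230,190:310,::-1];cv2.imwrite('pics/p2.png',cv2.resize(np.clip(255*(a/255.)**.5,0,255).astype('uint8'),None,fx=6,fy=6,interpolation=2))
h=-.13
print((proj('scene',[[497+15*s*np.cos(h)+15*t*-np.sin(h),-272+15*s*np.sin(h)+15*t*np.cos(h),z] for s,t in((1,1),(1,-1)) for z in (6,56)])-[190,150])*6)"
```

```text
t: 9.9
ee_pos: [497.4, -272.6, 25.0]
orientation: [2.323, 2.112, 0.001]
ft_force: [-1.9, 2.0, 13.5]
width: 19.0
grasp_force: 29.9
[[217.07253887 385.34639073]
 [201.2304726  287.7792987 ]
 [146.33014142 387.99728221]
 [128.92309429 290.441035  ]]
```

View pics/p2.png

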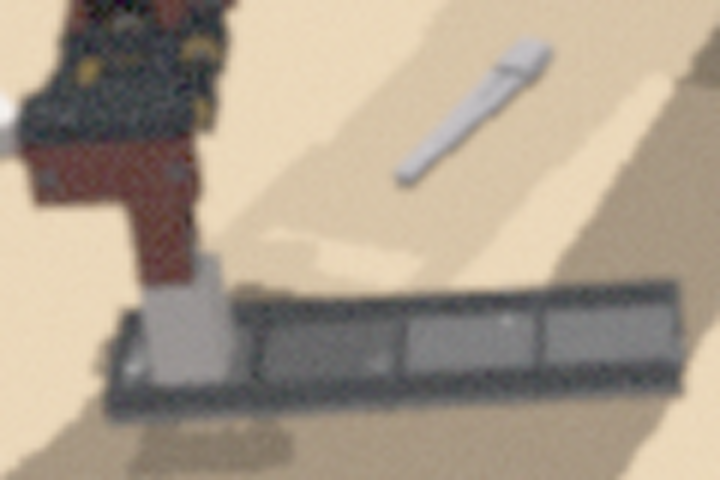

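The square bottle stands in the right-end well. The 13 N reading means floor contact, and the fingertips are at the body top, so the offset is about 31 mm. Releasing.

```bash
python3 -m creep '[{"translation":[0,0,-1],"angular":[0,0,0],"jaw":0.2},{"translation":[0,0,-1.5],"angular":[0,0,0],"jaw":0.6},{"translation":[0,0,-1.5],"angular":[0,0,0],"jaw":0.6},{"translation":[0,0,-1.5],"angular":[0,0,0],"jaw":0.6},{"translation":[0,0,-5],"angular":[0,0,0],"jaw":0.6},{"translation":[0,0,-30],"angular":[0,0,0],"jaw":0.7},{"translation":[0,0,-60],"angular":[0,0,0],"jaw":0.7},{"translation":[0,0,-90],"angular":[0,0,0],"jaw":0.7}]'; python3 -c "
from h import *
go(495,248,110,-.366)"
```

```text
t: 10.95
ee_pos: [496.3, -272.1, 114.3]
orientation: [-2.324, -2.113, 0.0]
ft_force: [0.4, 0.0, -0.6]
width: 61.3
grasp_force: 0.0
t 10.95 pos [ 496.3 -272.1  114.3] shift [517.6 -50.7   4.4] turn 0.271 q [-0.52  0.44  1.82 -0.    0.89 -0.43] w 61.3 tilt [ 0. -0. -1.]
```

```bash
python3 -m creep '[{"translation":[60,-6,0],"angular":[0,0,0],"jaw":0.75},{"translation":[122,-12,0],"angular":[0,0,0.05],"jaw":0.75},{"translation":[184,-18,0],"angular":[0,0,0.1],"jaw":0.75},{"translation":[246,-24,0],"angular":[0,0,0.15],"jaw":0.75},{"translation":[308,-30,0],"angular":[0,0,0.2],"jaw":0.75},{"translation":[370,-36,0],"angular":[0,0,0.24],"jaw":0.75},{"translation":[432,-42,0],"angular":[0,0,0.27],"jaw":0.75},{"translation":[490,-48,0],"angular":[0,0,0.27],"jaw":0.75}]'; python3 -c "
from h import *
go(495,248,-2,-.366)"
```

```text
t: 11.95
ee_pos: [495.0, 222.5, 113.7]
orientation: [2.587, 1.781, 0.001]
ft_force: [0.2, -0.8, -0.5]
width: 65.8
grasp_force: 0.0
t 11.95 pos [495.  222.5 113.7] shift [ 23.8  -9.2 115.7] turn 0.001 q [ 0.4   0.41  1.87 -0.    0.86  0.77] w 65.8 tilt [ 0.     0.001 -1.   ]
```

```bash
python3 -m creep '[{"translation":[20,-8,0],"angular":[0,0,0],"jaw":0.75},{"translation":[24,-9,0],"angular":[0,0,0],"jaw":0.75},{"translation":[24,-9,15],"angular":[0,0,0],"jaw":0.75},{"translation":[24,-9,45],"angular":[0,0,0],"jaw":0.75},{"translation":[24,-9,75],"angular":[0,0,0],"jaw":0.75},{"translation":[24,-9,100],"angular":[0,0,0],"jaw":0.75},{"translation":[24,-9,112],"angular":[0,0,0],"jaw":0.75},{"translation":[24,-9,115],"angular":[0,0,0],"jaw":0.75}]'; python3 -m creep '[{"translation":[0,0,0],"angular":[0,0,0],"jaw":0.3},{"translation":[0,0,0],"angular":[0,0,0],"jaw":0.3},{"translation":[0,0,0],"angular":[0,0,0],"jaw":0.3},{"translation":[0,0,0],"angular":[0,0,0],"jaw":0.3},{"translation":[0,0,0],"angular":[0,0,0],"jaw":0.3},{"translation":[0,0,0],"angular":[0,0,0],"jaw":0.3},{"translation":[0,0,0],"angular":[0,0,0],"jaw":0.3},{"translation":[0,0,0],"angular":[0,0,0],"jaw":0.3}]'
```

```text
t: 12.95
ee_pos: [495.0, 244.5, -2.5]
orientation: [-2.589, -1.779, 0.003]
ft_force: [0.1, 0.3, -0.5]
width: 65.7
grasp_force: 0.0
t: 13.95
ee_pos: [495.7, 246.1, -1.1]
orientation: [2.588, 1.781, 0.001]
ft_force: [-1.0, 0.4, 5.2]
width: 33.5
grasp_force: 30.0
```

Holding at 33.5 mm, which matches the amber body. Lift and carry.

```bash
python3 -m creep '[{"translation":[0,0,-10],"angular":[0,0,0],"jaw":0.3},{"translation":[0,0,-35],"angular":[0,0,0],"jaw":0.3},{"translation":[0,0,-70],"angular":[0,0,0],"jaw":0.3},{"translation":[0,0,-100],"angular":[0,0,0],"jaw":0.3},{"translation":[0,0,-110],"angular":[0,0,0],"jaw":0.3},{"translation":[-20,8,-110],"angular":[0,0,-0.09],"jaw":0.3},{"translation":[-65,26,-110],"angular":[0,0,-0.18],"jaw":0.3},{"translation":[-115,46,-110],"angular":[0,0,-0.27],"jaw":0.3}]'; python3 -c "
from h import *
go(503,-212,-5,-.095)"
```

```text
t: 14.95
ee_pos: [496.6, 121.1, 107.7]
orientation: [-2.319, -2.119, 0.001]
ft_force: [0.6, 0.1, -1.2]
width: 33.2
grasp_force: 30.0
t 14.95 pos [496.6 121.1 107.7] shift [-331.1   36.5  112.8] turn 0.005 q [ 0.22  0.38  1.94 -0.    0.83  0.31] w 33.2 tilt [-0.    -0.001 -1.   ]
```

```bash
python3 -m creep '[{"translation":[-50,6,0],"angular":[0,0,0],"jaw":0.3},{"translation":[-100,12,0],"angular":[0,0,0],"jaw":0.3},{"translation":[-150,18,0],"angular":[0,0,0],"jaw":0.3},{"translation":[-200,23,0],"angular":[0,0,0],"jaw":0.3},{"translation":[-250,28,0],"angular":[0,0,0],"jaw":0.3},{"translation":[-295,33,0],"angular":[0,0,0],"jaw":0.3},{"translation":[-322,36,0],"angular":[0,0,0],"jaw":0.3},{"translation":[-331,36.5,0],"angular":[0,0,0],"jaw":0.3}]'; python3 -m creep '[{"translation":[0,0,5],"angular":[0,0,0],"jaw":0.3},{"translation":[0,0,30],"angular":[0,0,0],"jaw":0.3},{"translation":[0,0,60],"angular":[0,0,0],"jaw":0.3},{"translation":[0,0,85],"angular":[0,0,0],"jaw":0.3},{"translation":[0,0,100],"angular":[0,0,0],"jaw":0.3},{"translation":[0,0,108],"angular":[0,0,0],"jaw":0.3},{"translation":[0,0,110],"angular":[0,0,0],"jaw":0.3},{"translation":[0,0,110.5],"angular":[0,0,0],"jaw":0.3}]'; python3 -m creep '[{"translation":[0,0,0.5],"angular":[0,0,0],"jaw":0.3},{"translation":[0,0,0.8],"angular":[0,0,0],"jaw":0.3},{"translation":[0,0,1.1],"angular":[0,0,0],"jaw":0.3},{"translation":[0,0,1.4],"angular":[0,0,0],"jaw":0.3},{"translation":[0,0,1.7],"angular":[0,0,0],"jaw":0.3},{"translation":[0,0,2],"angular":[0,0,0],"jaw":0.3},{"translation":[0,0,2],"angular":[0,0,0],"jaw":0.3},{"translation":[0,0,2],"angular":[0,0,0],"jaw":0.3}]'
```

```text
t: 15.95
ee_pos: [501.6, -212.1, 107.6]
orientation: [-2.326, -2.11, 0.001]
ft_force: [0.3, 0.7, 0.5]
width: 33.0
grasp_force: 30.0
t: 16.95
ee_pos: [502.6, -211.1, -1.6]
orientation: [2.324, 2.113, 0.001]
ft_force: [-0.5, -0.4, -0.6]
width: 33.0
grasp_force: 30.0
t: 17.95
ee_pos: [502.2, -211.0, -4.1]
orientation: [-2.324, -2.113, 0.0]
ft_force: [-0.1, -0.3, -0.1]
width: 33.2
grasp_force: 30.0
```

```bash
python3 -m creep '[{"translation":[0,0,0.4],"angular":[0,0,0],"jaw":0.3},{"translation":[0,0,0.8],"angular":[0,0,0],"jaw":0.3},{"translation":[0,0,1.2],"angular":[0,0,0],"jaw":0.3},{"translation":[0,0,1.5],"angular":[0,0,0],"jaw":0.3},{"translation":[0,0,1.5],"angular":[0,0,0],"jaw":0.3},{"translation":[0,0,1.5],"angular":[0,0,0],"jaw":0.3},{"translation":[0,0,1.5],"angular":[0,0,0],"jaw":0.3},{"translation":[0,0,1.5],"angular":[0,0,0],"jaw":0.3}]'
```

```text
t: 18.95
ee_pos: [502.2, -211.0, -4.2]
orientation: [2.324, 2.113, 0.0]
ft_force: [-5.2, 2.2, 17.9]
width: 33.5
grasp_force: 30.0
```

Contact at 18 N. Release and rise.

```bash
python3 -m creep '[{"translation":[0,0,-1],"angular":[0,0,0],"jaw":0.3},{"translation":[0,0,-1],"angular":[0,0,0],"jaw":0.75},{"translation":[0,0,-1],"angular":[0,0,0],"jaw":0.75},{"translation":[0,0,-1],"angular":[0,0,0],"jaw":0.75},{"translation":[0,0,-1],"angular":[0,0,0],"jaw":0.75},{"translation":[0,0,-30],"angular":[0,0,0],"jaw":0.75},{"translation":[0,0,-70],"angular":[0,0,0],"jaw":0.75},{"translation":[0,0,-115],"angular":[0,0,0],"jaw":0.75}]'; python3 -c "
from h import *
go(472,197,110,-.366)"
```

```text
t: 19.95
ee_pos: [501.7, -210.7, 110.0]
orientation: [-2.323, -2.113, 0.001]
ft_force: [0.9, -0.0, 0.3]
width: 65.6
grasp_force: 0.0
t 19.95 pos [ 501.7 -210.7  110. ] shift [ 4.031e+02 -6.820e+01  3.000e-01] turn 0.271 q [-0.42  0.42  1.87  0.    0.86 -0.32] w 65.6 tilt [ 0.    -0.001 -1.   ]
```

```bash
python3 -m creep '[{"translation":[50,-9,0],"angular":[0,0,0],"jaw":0.8},{"translation":[105,-18,0],"angular":[0,0,0.05],"jaw":0.8},{"translation":[160,-27,0],"angular":[0,0,0.1],"jaw":0.8},{"translation":[220,-37,0],"angular":[0,0,0.15],"jaw":0.8},{"translation":[280,-47,0],"angular":[0,0,0.2],"jaw":0.8},{"translation":[340,-57,0],"angular":[0,0,0.24],"jaw":0.8},{"translation":[388,-66,0],"angular":[0,0,0.27],"jaw":0.8},{"translation":[403,-68,0],"angular":[0,0,0.27],"jaw":0.8}]'; python3 -c "
from h import *
go(472,197,-3,-.366)
import cv2
a=ctrl.get_image('scene')[130:230,190:460,::-1];cv2.imwrite('pics/p3.png',cv2.resize(np.clip(255*(a/255.)**.6,0,255).astype('uint8'),None,fx=2.9,fy=2.9,interpolation=2))"
```

```text
t: 20.95
ee_pos: [472.3, 198.9, 109.4]
orientation: [-2.585, -1.786, -0.0]
ft_force: [-0.5, 0.0, 0.5]
width: 70.4
grasp_force: 0.0
t 20.95 pos [472.3 198.9 109.4] shift [ -2.    0.4 112.4] turn 0.004 q [0.38 0.38 1.94 0.   0.83 0.74] w 70.4 tilt [ 0.  0. -1.]
```

View pics/p3.png

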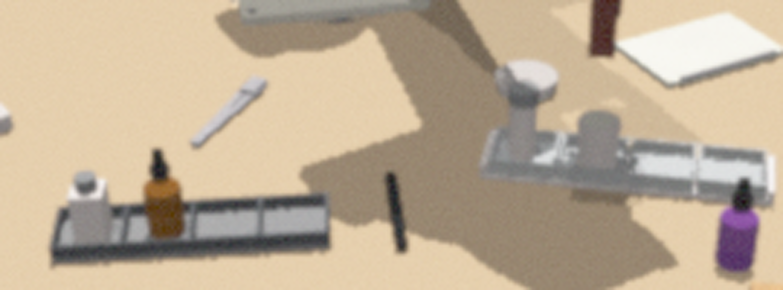

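The square bottle (88,210) and dropper (163,195) stand upright in the two right-hand wells. The pot (600,140) and vial (523,125) are still in the rack. Now the pot.

```bash
python3 -m creep '[{"translation":[-2,0,5],"angular":[0,0,0],"jaw":0.8},{"translation":[-2,0,25],"angular":[0,0,0],"jaw":0.8},{"translation":[-2,0,50],"angular":[0,0,0],"jaw":0.8},{"translation":[-2,0,75],"angular":[0,0,0],"jaw":0.8},{"translation":[-2,0,95],"angular":[0,0,0],"jaw":0.8},{"translation":[-2,0,107],"angular":[0,0,0],"jaw":0.8},{"translation":[-2,0,112],"angular":[0,0,0],"jaw":0.8},{"translation":[-2,0,112.5],"angular":[0,0,0],"jaw":0.8}]'; python3 -m creep '[{"translation":[0,0,0],"angular":[0,0,0],"jaw":0.35},{"translation":[0,0,0],"angular":[0,0,0],"jaw":0.35},{"translation":[0,0,0],"angular":[0,0,0],"jaw":0.35},{"translation":[0,0,0],"angular":[0,0,0],"jaw":0.35},{"translation":[0,0,0],"angular":[0,0,0],"jaw":0.35},{"translation":[0,0,0],"angular":[0,0,0],"jaw":0.35},{"translation":[0,0,0],"angular":[0,0,0],"jaw":0.35},{"translation":[0,0,0],"angular":[0,0,0],"jaw":0.35}]'
```

```text
t: 22.0
ee_pos: [472.2, 194.4, -3.1]
orientation: [2.588, 1.781, -0.0]
ft_force: [-0.2, 0.8, -0.1]
width: 70.0
grasp_force: 0.0
t: 23.0
ee_pos: [472.3, 194.9, -2.9]
orientation: [2.588, 1.781, 0.001]
ft_force: [0.1, 0.2, 6.3]
width: 40.0
grasp_force: 30.0
```

```bash
python3 -m creep '[{"translation":[0,0,-10],"angular":[0,0,0],"jaw":0.35},{"translation":[0,0,-35],"angular":[0,0,0],"jaw":0.35},{"translation":[0,0,-70],"angular":[0,0,0],"jaw":0.35},{"translation":[0,0,-100],"angular":[0,0,0],"jaw":0.35},{"translation":[0,0,-110],"angular":[0,0,0],"jaw":0.35},{"translation":[-20,0,-110],"angular":[0,0,-0.09],"jaw":0.35},{"translation":[-60,0,-110],"angular":[0,0,-0.18],"jaw":0.35},{"translation":[-105,0,-110],"angular":[0,0,-0.27],"jaw":0.35}]'; python3 -c "
from h import *
go(508.8,-152.5,-6,-.095)"
```

```text
t: 24.0
ee_pos: [433.6, 95.9, 106.2]
orientation: [-2.32, -2.118, 0.001]
ft_force: [0.9, -0.0, -0.1]
width: 40.1
grasp_force: 30.0
t 24.0 pos [433.6  95.9 106.2] shift [-240.5   97.5  112.2] turn 0.004 q [ 0.19  0.29  2.08 -0.    0.77  0.28] w 40.1 tilt [-0.    -0.001 -1.   ]
```

```bash
python3 -m creep '[{"translation":[-35,14,0],"angular":[0,0,0],"jaw":0.35},{"translation":[-75,30,0],"angular":[0,0,0],"jaw":0.35},{"translation":[-115,46,0],"angular":[0,0,0],"jaw":0.35},{"translation":[-155,63,0],"angular":[0,0,0],"jaw":0.35},{"translation":[-195,79,0],"angular":[0,0,0],"jaw":0.35},{"translation":[-225,91,0],"angular":[0,0,0],"jaw":0.35},{"translation":[-240,97.5,0],"angular":[0,0,0],"jaw":0.35},{"translation":[-240,97.5,0],"angular":[0,0,0],"jaw":0.35}]'; python3 -m creep '[{"translation":[0,0,5],"angular":[0,0,0],"jaw":0.35},{"translation":[0,0,30],"angular":[0,0,0],"jaw":0.35},{"translation":[0,0,60],"angular":[0,0,0],"jaw":0.35},{"translation":[0,0,85],"angular":[0,0,0],"jaw":0.35},{"translation":[0,0,100],"angular":[0,0,0],"jaw":0.35},{"translation":[0,0,108],"angular":[0,0,0],"jaw":0.35},{"translation":[0,0,110.5],"angular":[0,0,0],"jaw":0.35},{"translation":[0,0,111.5],"angular":[0,0,0],"jaw":0.35}]'; python3 -m creep '[{"translation":[0,0,0.4],"angular":[0,0,0],"jaw":0.35},{"translation":[0,0,0.8],"angular":[0,0,0],"jaw":0.35},{"translation":[0,0,1.2],"angular":[0,0,0],"jaw":0.35},{"translation":[0,0,1.5],"angular":[0,0,0],"jaw":0.35},{"translation":[0,0,1.5],"angular":[0,0,0],"jaw":0.35},{"translation":[0,0,1.5],"angular":[0,0,0],"jaw":0.35},{"translation":[0,0,1.5],"angular":[0,0,0],"jaw":0.35},{"translation":[0,0,1.5],"angular":[0,0,0],"jaw":0.35}]'
```

```text
t: 25.0
ee_pos: [508.5, -151.7, 106.3]
orientation: [-2.325, -2.111, 0.001]
ft_force: [-0.1, 0.6, -1.0]
width: 40.4
grasp_force: 30.0
t: 26.0
ee_pos: [509.3, -151.6, -4.2]
orientation: [2.324, 2.113, 0.001]
ft_force: [-0.5, -0.3, -0.3]
width: 40.0
grasp_force: 30.0
t: 27.0
ee_pos: [508.9, -151.5, -5.9]
orientation: [2.324, 2.113, 0.0]
ft_force: [-0.6, 0.1, 5.4]
width: 40.3
grasp_force: 30.0
```

```bash
python3 -m creep '[{"translation":[0,0,0],"angular":[0,0,0],"jaw":0.35},{"translation":[0,0,0],"angular":[0,0,0],"jaw":0.8},{"translation":[0,0,0],"angular":[0,0,0],"jaw":0.8},{"translation":[0,0,0],"angular":[0,0,0],"jaw":0.8},{"translation":[0,0,0],"angular":[0,0,0],"jaw":0.8},{"translation":[0,0,-30],"angular":[0,0,0],"jaw":0.75},{"translation":[0,0,-70],"angular":[0,0,0],"jaw":0.75},{"translation":[0,0,-115],"angular":[0,0,0],"jaw":0.75}]'; python3 -c "
from h import *
go(447.5,131,110,-.366)"
```

```text
t: 28.0
ee_pos: [508.3, -151.3, 109.6]
orientation: [-2.324, -2.113, 0.001]
ft_force: [0.9, 0.3, 0.4]
width: 66.1
grasp_force: 0.0
t 28.0 pos [ 508.3 -151.3  109.6] shift [ 2.752e+02 -8.730e+01 -2.000e-01] turn 0.271 q [-0.31  0.4   1.9   0.    0.85 -0.22] w 66.1 tilt [ 0.    -0.001 -1.   ]
```

```bash
python3 -m creep '[{"translation":[45,-14,0],"angular":[0,0,0.04],"jaw":0.75},{"translation":[90,-28,0],"angular":[0,0,0.08],"jaw":0.75},{"translation":[135,-43,0],"angular":[0,0,0.12],"jaw":0.75},{"translation":[180,-57,0],"angular":[0,0,0.16],"jaw":0.75},{"translation":[225,-71,0],"angular":[0,0,0.2],"jaw":0.75},{"translation":[260,-82,0],"angular":[0,0,0.24],"jaw":0.75},{"translation":[275,-87,0],"angular":[0,0,0.27],"jaw":0.75},{"translation":[275,-87,0],"angular":[0,0,0.27],"jaw":0.75}]'; python3 -m creep '[{"translation":[0,0,5],"angular":[0,0,0],"jaw":0.75},{"translation":[0,0,25],"angular":[0,0,0],"jaw":0.75},{"translation":[0,0,50],"angular":[0,0,0],"jaw":0.75},{"translation":[0,0,75],"angular":[0,0,0],"jaw":0.75},{"translation":[0,0,95],"angular":[0,0,0],"jaw":0.75},{"translation":[0,0,107],"angular":[0,0,0],"jaw":0.75},{"translation":[0,0,112],"angular":[0,0,0],"jaw":0.75},{"translation":[0,0,112],"angular":[0,0,0],"jaw":0.75}]'; python3 -m creep '[{"translation":[0,0,0],"angular":[0,0,0],"jaw":0.2},{"translation":[0,0,0],"angular":[0,0,0],"jaw":0.2},{"translation":[0,0,0],"angular":[0,0,0],"jaw":0.2},{"translation":[0,0,0],"angular":[0,0,0],"jaw":0.2},{"translation":[0,0,0],"angular":[0,0,0],"jaw":0.2},{"translation":[0,0,0],"angular":[0,0,0],"jaw":0.2},{"translation":[0,0,0],"angular":[0,0,0],"jaw":0.2},{"translation":[0,0,0],"angular":[0,0,0],"jaw":0.2}]'
```

```text
t: 29.0
ee_pos: [448.0, 131.3, 108.9]
orientation: [2.586, 1.785, -0.0]
ft_force: [-0.1, -0.2, -0.4]
width: 65.6
grasp_force: 0.0
t: 30.0
ee_pos: [448.4, 130.3, -3.1]
orientation: [-2.588, -1.781, 0.0]
ft_force: [-0.7, 0.6, 1.0]
width: 65.6
grasp_force: 0.0
t: 31.0
ee_pos: [448.4, 130.6, -3.0]
orientation: [2.588, 1.781, 0.0]
ft_force: [-0.6, -0.1, 3.5]
width: 28.4
grasp_force: 30.0
```

```bash
python3 -m creep '[{"translation":[0,0,-5],"angular":[0,0,0],"jaw":0.2},{"translation":[0,0,-25],"angular":[0,0,0],"jaw":0.2},{"translation":[0,0,-60],"angular":[0,0,0],"jaw":0.2},{"translation":[0,0,-90],"angular":[0,0,0],"jaw":0.2},{"translation":[0,0,-107],"angular":[0,0,0],"jaw":0.2},{"translation":[0,0,-110],"angular":[0,0,0],"jaw":0.2},{"translation":[-15,0,-110],"angular":[0,0,-0.13],"jaw":0.2},{"translation":[-40,0,-110],"angular":[0,0,-0.27],"jaw":0.2}]'; python3 -c "
from h import *
go(514.4,-92.8,-6,-.095)
import cv2
a=ctrl.get_image('scene')[100:230,190:420,::-1];cv2.imwrite('pics/p4.png',cv2.resize(np.clip(255*(a/255.)**.6,0,255).astype('uint8'),None,fx=3.4,fy=3.4,interpolation=2))"
```

```text
t: 32.0
ee_pos: [433.5, 93.0, 106.2]
orientation: [-2.318, -2.12, 0.001]
ft_force: [-0.9, -0.3, -0.1]
width: 28.2
grasp_force: 30.0
t 32.0 pos [433.5  93.  106.2] shift [-177.8   97.2  112.2] turn 0.006 q [0.18 0.29 2.08 0.   0.77 0.27] w 28.2 tilt [-0.    -0.001 -1.   ]
```

View pics/p4.png

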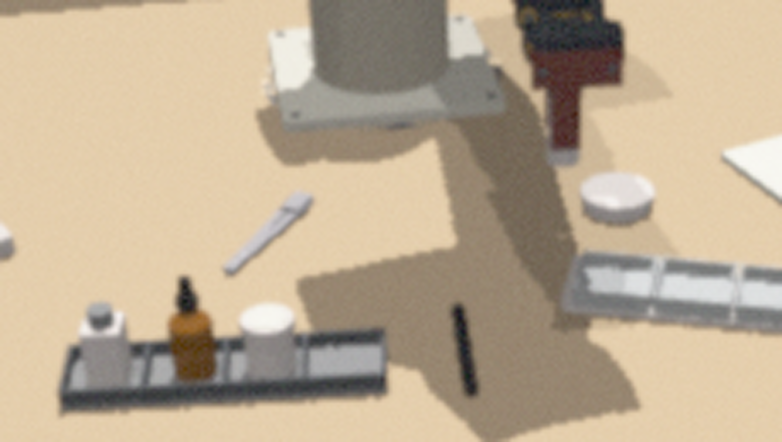

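The pot (268,340) is upright in the third well and the vial hangs upright in the gripper at (563,155). Carry it to the left-end well.

```bash
python3 -m creep '[{"translation":[-25,14,0],"angular":[0,0,0],"jaw":0.2},{"translation":[-55,30,0],"angular":[0,0,0],"jaw":0.2},{"translation":[-85,46,0],"angular":[0,0,0],"jaw":0.2},{"translation":[-115,63,0],"angular":[0,0,0],"jaw":0.2},{"translation":[-145,79,0],"angular":[0,0,0],"jaw":0.2},{"translation":[-170,93,0],"angular":[0,0,0],"jaw":0.2},{"translation":[-178,97,0],"angular":[0,0,0],"jaw":0.2},{"translation":[-178,97,0],"angular":[0,0,0],"jaw":0.2}]'; python3 -m creep '[{"translation":[0,0,5],"angular":[0,0,0],"jaw":0.2},{"translation":[0,0,30],"angular":[0,0,0],"jaw":0.2},{"translation":[0,0,60],"angular":[0,0,0],"jaw":0.2},{"translation":[0,0,85],"angular":[0,0,0],"jaw":0.2},{"translation":[0,0,100],"angular":[0,0,0],"jaw":0.2},{"translation":[0,0,108],"angular":[0,0,0],"jaw":0.2},{"translation":[0,0,110.5],"angular":[0,0,0],"jaw":0.2},{"translation":[0,0,111.5],"angular":[0,0,0],"jaw":0.2}]'; python3 -m creep '[{"translation":[0,0,0.4],"angular":[0,0,0],"jaw":0.2},{"translation":[0,0,0.8],"angular":[0,0,0],"jaw":0.2},{"translation":[0,0,1.2],"angular":[0,0,0],"jaw":0.2},{"translation":[0,0,1.5],"angular":[0,0,0],"jaw":0.2},{"translation":[0,0,1.5],"angular":[0,0,0],"jaw":0.2},{"translation":[0,0,1.5],"angular":[0,0,0],"jaw":0.2},{"translation":[0,0,1.5],"angular":[0,0,0],"jaw":0.2},{"translation":[0,0,1.5],"angular":[0,0,0],"jaw":0.2}]'
```

```text
t: 33.05
ee_pos: [513.2, -93.0, 106.3]
orientation: [-2.325, -2.111, 0.001]
ft_force: [0.2, -0.4, -0.7]
width: 28.1
grasp_force: 30.0
t: 34.05
ee_pos: [514.2, -93.2, -4.2]
orientation: [2.324, 2.113, 0.001]
ft_force: [0.1, 0.9, -0.3]
width: 28.1
grasp_force: 30.0
t: 35.05
ee_pos: [513.8, -93.2, -6.0]
orientation: [2.324, 2.113, 0.0]
ft_force: [0.1, -0.2, 3.6]
width: 28.1
grasp_force: 30.0
```

```bash
python3 -m creep '[{"translation":[0,0,0.4],"angular":[0,0,0],"jaw":0.2},{"translation":[0,0,0.4],"angular":[0,0,0],"jaw":0.75},{"translation":[0,0,0.4],"angular":[0,0,0],"jaw":0.75},{"translation":[0,0,0.4],"angular":[0,0,0],"jaw":0.75},{"translation":[0,0,0.4],"angular":[0,0,0],"jaw":0.75},{"translation":[0,0,-30],"angular":[0,0,0],"jaw":0.75},{"translation":[0,0,-75],"angular":[0,0,0],"jaw":0.75},{"translation":[0,0,-120],"angular":[0,0,0],"jaw":0.75}]'; python3 -m creep '[{"translation":[0,0,-40],"angular":[0,0,0],"jaw":0.75},{"translation":[40,0,-60],"angular":[0,0,0],"jaw":0.75},{"translation":[90,0,-60],"angular":[0,0,0],"jaw":0.75},{"translation":[130,0,-60],"angular":[0,0,0],"jaw":0.75},{"translation":[160,0,-60],"angular":[0,0,0],"jaw":0.75},{"translation":[160,0,-60],"angular":[0,0,0],"jaw":0.75},{"translation":[160,0,-60],"angular":[0,0,0],"jaw":0.75},{"translation":[160,0,-60],"angular":[0,0,0],"jaw":0.75}]'; python3 -c "
from h import *
import cv2
g=lambda a,f:cv2.resize(np.clip(255*(a[:,:,::-1]/255.)**.6,0,255).astype('uint8'),None,fx=f,fy=f,interpolation=2)
A=g(ctrl.get_image('scene')[150:225,200:315],6);B=g(ctrl.get_image('top')[205:270,335:450],6)
cv2.imwrite('pics/p5.png',cv2.resize(np.vstack([A,B]),(480,584)))"
```

```text
t: 36.05
ee_pos: [513.3, -93.1, 114.9]
orientation: [-2.324, -2.113, 0.001]
ft_force: [0.8, 0.1, -0.0]
width: 65.9
grasp_force: 0.0
t: 37.05
ee_pos: [528.7, 65.0, 173.8]
orientation: [-2.326, -2.112, 0.001]
ft_force: [0.5, -1.0, -0.1]
width: 65.3
grasp_force: 0.0
```

View pics/p5.png

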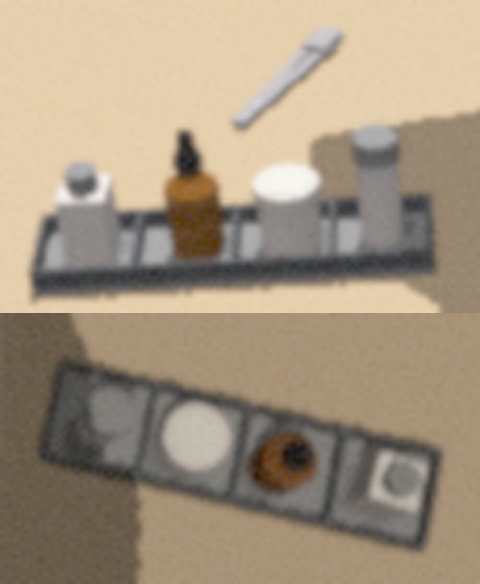

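All four stand upright and free, in mirrored order: from the robot's left, vial, pot, dropper, square. Each is well inside its well.

```bash
python3 -c "
from workcell import ctrl
print(ctrl.close_job())"
```

```text
the job is handed in; nothing more can be done
None
```

The job is handed in at about 37 s of robot time: all four samples stand upright and free in the tray in mirrored order, as the last pictures show, but no verdict came back.

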